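Put a plywood template on the light box and switch it on

ROBOT

A 7-joint arm with a two-finger parallel gripper is mounted at the origin on the work surface. World frame = base frame: x ahead of the robot, y to its left, z up, the work surface at z = 0. Lengths are in m, angles in rad, forces in N, time in s.
With the tool pointing down it reaches from about 0.425 to 0.875 m from the base axis. Payload 4.7 kg.
Tool frame: the origin (TCP) lies at the very end of the fingers, on their centre line; the grasp point (between the pads) lies 19 mm behind it; z points along the fingers, y is the line along which they close (so a half turn about z gives the same grasp; the last joint's range is limited). The gripper opens to 85 mm and grips with 20 to 120 N. Pads are 22 mm wide; open, the fingers measure 114 mm over their backs; the gripper's body (76 mm by 85 mm) begins 54 mm behind the grasp point. The pads swing forward as they close: fully open they stand 13 mm farther back than shut.
Start: joints at [0.014, 0.321, -0.07, 1.45, 0.023, 1.371, -0.057], TCP at [0.65, -0, 0.231] pointing down, gripper open.
Joint ranges: [-2.86, 2.86], [-0.3, 2.09], [-1.38, 1.24], [0.06, 2.45], [-1.56, 4.7], [0.09, 2.05], [-2.69, 2.69]. Speed limits (rad/s): [2.57, 2.57, 3.14, 3.14, 3.14, 3.14, 3.14].

INTERFACE

Orientations are given as a unit quaternion [w, x, y, z].
In Python, from workcell import env, fingers, kinematics, telemetry, camera, ticket gives the robot as it stands. Calls block until the motion is done:
- env.movep(position, orientation): joint-space move of the TCP to a pose.
- env.servo_line(position, rate=0.15, rot=None): straight line of the TCP; rot=None keeps the orientation; rate is the mean speed in m/s.
- env.set_joints(angles): joint-space move.
- fingers.grip(opening, squeeze=None): opening from 0.0 (shut) to 1.0 (fully open); squeeze is the grip in N (None keeps the last); returns when the fingers have stopped.
- env.pause(seconds).
- kinematics.inverse_kinematics(position, orientation): joint angles nearest the present ones, or None.
- telemetry.get_obs(): the state.
- camera(name): name is "scene" or "side" or "wrist"; returns a dict with "pixels" (384x512x3 uint8, blue, green, red), "z_map" (384x512 float32, m along the optical axis (not along the pixel's ray), 0 where there is no reading), "fx", "fy", "cx", "cy" (pixels), "distortion" ([k1, k2, p1, p2, k3] as OpenCV has them; the pictures are not rectified), "R" (3x3) and "t" (3): a world point X has camera coordinates R X + t. Camera axes: x right, y down, z forward; pixel columns grow to the right and rows downward; lengths in m; the calibration is good to about 2 mm. A picture is of the moment at which its call begins.
A pose or a line that the arm cannot do raises env.Unreachable and nothing moves.
- ticket.finish_job(): hands the job in; it is judged then, once.
The state is a dict: "time": time; "q": joint angles; "dq": joint speeds; "joint_torque": joint torques, N m; "tcp_pos": TCP position; "orientation": TCP orientation; "wrist_force": force on the tool from outside, world axes, zero at the start; "torque": the same for the moment, N m; "grip_width": opening from 0.0 (shut) to 1.0 (fully open); "grip_force": force on a finger pad.
Only numpy, scipy, OpenCV 4.12 (cv2) and the standard library are available. Lean on these libraries where they do the work, as an engineer would, in place of code of your own. Each camera call takes 0.05 s, during which the arm holds its last target. There are 200 camera calls.

TASK

The plywood template lies sunk between the rails of the grooved wooden tray: slide it along the groove until one end sticks out well over an open end of the tray, take it by that end and lay it gently, flat and lengthwise, on the white panel of the light box, wholly on the panel and let go. Then flip the light box's toggle lever over to its other side until it snaps over and stays there. Leave the bottle, the gouge and the plane where they are.

Things in the scene. Friction and masses are not known exactly. Their poses are not given: they have to be found in the camera images.
- tray: Fixed brown wooden block, 88 (x) x 180 (y) mm, with a groove along its own y, open at both ends. Groove floor 40 mm above the bench, 56 mm wide; the rails either side are 16 mm wide and rise 12 mm over the floor (52 mm above the bench). Origin: centre of its underside on the bench; z up.
- template: Loose plywood template, 140 long (its y) x 50 wide (x) x 6 mm thick, 30 to 60 g, waisted: 49 mm at each end are 50 wide with parallel sides and a square end face, the middle 34 wide; two dark dots on top. Origin: centre of its underside. Starts flat on the groove floor, along it, wholly inside the tray, top 6 mm below the rails, 3 mm clear of each. Slides when its end face is pushed.
- lightbox: Fixed grey metal box, 140 (x) x 320 (y) x 50 mm high, with a flat top. On the top: a white panel, 120 (x) x 200 (y) mm, flush, centred at own y = +50 mm; and the dark switch plate with the steel toggle lever, pivot at own x = 0, y = -110 mm, z = 50 mm. Origin: centre of its underside on the bench; z up.
- panel (a point): Centre of the white panel's surface, 50 mm above the bench, axes as the light box's: x across (120 mm), y along (200 mm), z up.
- toggle (a joint): Toggle lever angle, hinged about the light box's y: 0 = off, leaning 0.45 rad to the box's -x; 0.9 = on, leaning 0.45 rad to its +x. It always starts off. A spring drives it away from upright (0.45) to the nearer stop: tipping it takes 2 to 3 N near the tip, pushed along +x; past upright it snaps on by itself.
- toggle_tip (a point): Centre of the round end (radius 9 mm) of the round steel lever, 85 mm from its pivot: 127 mm above the bench when off or on, 135 mm when upright. The outer 38 mm of the lever is 18 mm in diameter, the rest 12 mm.
- varnish: Bystander: amber bottle, 60 mm in diameter, 130 mm high, standing. Origin: centre of its underside.
- gouge: Bystander: hand tool with wooden handle, about 200 mm long, lying.
- plane: Bystander: small steel and wood block plane, 50 x 160 mm, 60 mm high. Origin: centre of its underside.
- template_end_a (a point): Middle of the template's end face at its own y = +70 mm, half way up its thickness.
- template_end_b (a point): Middle of the template's end face at its own y = -70 mm, half way up its thickness.
Things that resemble listed ones, but are neither listed nor needed, are in the scene too. What is meant by the template is not orange, red or turquoise, and is the larger of those in its own colour.

How it is judged:
By the outcome, as a careful person would: the job done as asked, in the order asked, and still so for the second after the job is handed in, with the robot touching nothing.
It also fails if it takes over 69 s, if anything falls off the work surface, if the arm or the gripper's body presses on something with over 40 N, if the wrist force passes 120 N, or if a joint passes its speed limit or range.

## Working session

There is one attempt and no reset: what is moved stays moved. The work goes in short steps, each a Python script; the robot and the scene stay as the last script left them, time stands still between calls to the robot, and variables do not carry over. Pictures are saved under pics/ and viewed, at most 10 in all, crops included, and the job is handed in when it is done.

```bash
ls; mkdir -p pics
cat > h.py <<'E'
import numpy as np, cv2
from workcell import env, fingers, kinematics, telemetry, camera, ticket
def shot(name,fn=None):
    c=camera(name)
    if fn: cv2.imwrite('pics/'+fn,c['pixels'])
    return c
def ray(c,uv,z):
    """pixels -> world points on plane z"""
    K=np.array([[c['fx'],0,c['cx']],[0,c['fy'],c['cy']],[0,0,1.]])
    p=cv2.undistortPoints(np.float64(uv).reshape(-1,1,2),K,np.float64(c['distortion']))[:,0]
    R=np.array(c['R']);t=np.array(c['t'])
    o=-R.T@t; d=np.c_[p,np.ones(len(p))]@R
    return o+d*((z-o[2])/d[:,2])[:,None]
def world(c):
    """per-pixel world points from z_map"""
    K=np.array([[c['fx'],0,c['cx']],[0,c['fy'],c['cy']],[0,0,1.]])
    h,w=c['z_map'].shape
    uv=np.stack(np.meshgrid(np.arange(w),np.arange(h)),-1).reshape(-1,1,2).astype(float)
    p=cv2.undistortPoints(uv,K,np.float64(c['distortion']))[:,0]
    P=np.c_[p,np.ones(len(p))]*c['z_map'].reshape(-1,1)
    return ((P-np.array(c['t']))@np.array(c['R'])).reshape(h,w,3)
def quat(yaw):
    """tool down, tool y at world angle: yaw rotates about z; Rz(yaw)*Rx(pi)"""
    return np.array([0,np.cos(yaw/2),np.sin(yaw/2),0])
def st():
    o=telemetry.get_obs(); print('t',round(o['time'],2),np.round(o['tcp_pos'],4),'F',np.round(o['wrist_force'],1),'g',round(o['grip_width'],3),np.round(o['grip_force'],1)); return o
E
python3 - <<'E'
from h import *
a=shot('scene');b=shot('side')
o=st();print(o['orientation'],o['q'])
cv2.imwrite('pics/a.png',cv2.resize(a['pixels'],(800,600)));cv2.imwrite('pics/b.png',cv2.resize(b['pixels'],(800,600)))
import pickle;pickle.dump((a,b),open('ab.pkl','wb'))
E
```

```text
pics
t 0.1 [ 0.6495 -0.      0.2303] F [-0.5  0.7  0.3] g 1.002 0.0
[-5.89329528e-04  7.07106708e-01  7.07106305e-01 -6.55382678e-04] [ 0.01408416  0.32177453 -0.07007168  1.45156433  0.02259538  1.37080314
 -0.05693122]
```

View pics/a.png

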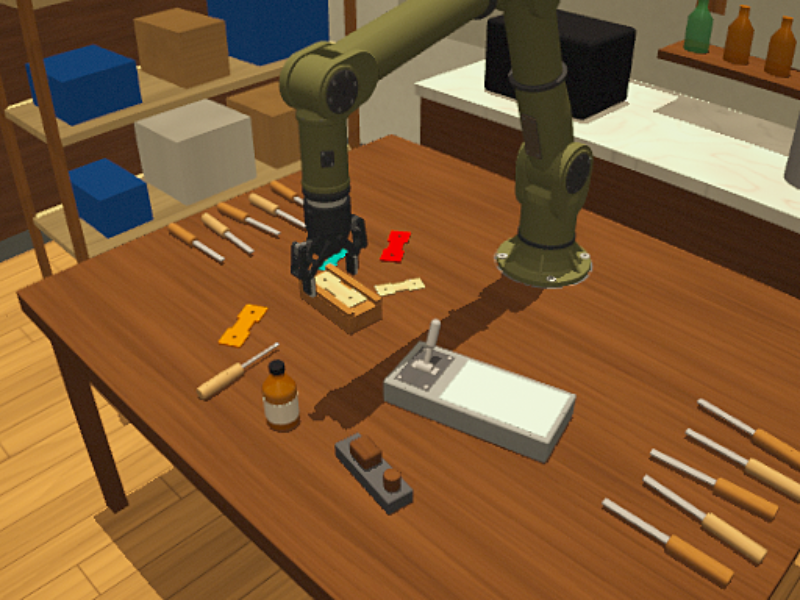

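View pics/b.png

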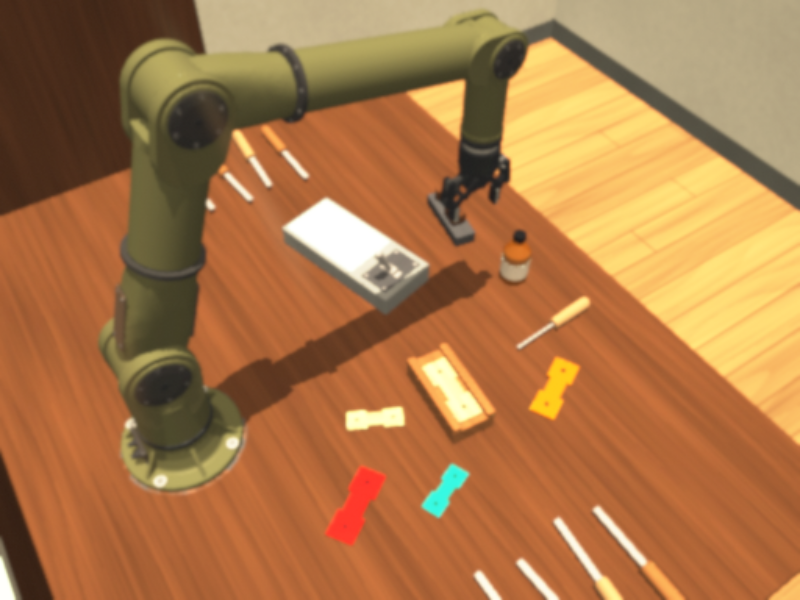

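Scene view (800 px scale): the pale pieces that could be the template are at (340,288), in the tray, and (400,287), on the bench and smaller. The others are orange (243,325), red (396,246) and turquoise (330,258). I choose the one in the tray, which the side view shows at (452,388). The light box is at (480,400) with its lever at the (430,345) end. The bottle is at (280,395), the plane at (373,472) and the gouge at (240,370).

Run:
```python
from h import *
import pickle
a,b=pickle.load(open('ab.pkl','rb'))
s=512/800
def biggest(m,seed):
    n,l,stt,_=cv2.connectedComponentsWithStats(m.astype(np.uint8)); k=l[int(seed[1]*s),int(seed[0]*s)]; return (l==k) if k else None
def rect(c,m,z):
    cn=max(cv2.findContours(m.astype(np.uint8),0,2)[0],key=cv2.contourArea)[:,0]
    P=ray(c,cn,z)[:,:2]; r=cv2.minAreaRect((P*1000).astype(np.float32)); return np.round(r[0],1),np.round(r[1],1),round(r[2],1),np.round(cv2.boxPoints(r)).tolist()
for nm,c,sp,stp in(('scene',a,(510,395),(330,284)),('side',b,(330,235),(440,375))):
    hsv=cv2.cvtColor(c['pixels'],cv2.COLOR_BGR2HSV);W=world(c)
    m=biggest((hsv[...,1]<40)&(hsv[...,2]>200),sp)
    print(nm,'panel',None if m is None else (rect(c,m,.05),np.round(np.median(W[m],0),3)))
    x,y=int(stp[0]*s),int(stp[1]*s);print('tmpl hsv',hsv[y,x],W[y,x])
    f=(abs(hsv[...,0].astype(int)-int(hsv[y,x,0]))<8)&(abs(hsv[...,1].astype(int)-int(hsv[y,x,1]))<45)&(hsv[...,2]>170)
    m=biggest(f,stp); print('tmpl',None if m is None else (rect(c,m,.046),np.round(np.median(W[m],0),4)))
    # tray: points at z .047-.057 near template
    q=W[y,x]; d=np.hypot(W[...,0]-q[0],W[...,1]-q[1]); t=(W[...,2]>.048)&(W[...,2]<.056)&(d<.15)
    P=(W[t][:,:2]*1000).astype(np.float32); r=cv2.minAreaRect(P);print('tray',r,len(P))
    t=(W[...,2]>.1)&(W[...,2]<.16)&(hsv[...,1]>-1)
b_=b['pixels']
cv2.imwrite('pics/c1.png',cv2.resize(b_[200:290,205:340],None,fx=5,fy=5))
W=world(b)
for nm,(u,v) in dict(bottlecap=(519,237),gouge1=(585,303),gouge2=(520,346),plane=(455,215),lever=(393,258),decoy=(375,418)).items(): print(nm,np.round(W[int(v*s),int(u*s)],3))
W=world(a)
for nm,(u,v) in dict(bottlecap=(277,368),plane=(370,470),plane2=(400,495),plane3=(345,440),lever=(434,327),decoy=(400,287)).items(): print(nm,np.round(W[int(v*s),int(u*s)],3))
```

```text
scene panel ((array([487.6, 260.5]), array([126.6, 205.5]), 14.2, [[401.0, 345.0], [452.0, 145.0], [574.0, 176.0], [524.0, 376.0]]), array([0.491, 0.267, 0.051]))
tmpl hsv [ 23 108 240] [ 0.46232538 -0.23109602  0.04871406]
tmpl ((array([ 461.4, -207.9]), array([140.9,  49. ]), 85.2, [[431.0, -276.0], [480.0, -280.0], [492.0, -140.0], [443.0, -136.0]]), array([ 0.4625, -0.1991,  0.0468]))
tray ((464.97637939453125, -199.30368041992188), (186.4409942626953, 92.80291748046875), 84.63323211669922) 392
side panel ((array([497.6, 216.8]), array([132.6, 306.8]), 13.9, [[396.0, 350.0], [470.0, 52.0], [599.0, 84.0], [525.0, 382.0]]), array([0.486, 0.247, 0.05 ]))
tmpl hsv [ 30  51 255] [ 0.45917681 -0.17069628  0.0465725 ]
tmpl ((array([ 460.7, -207.1]), array([140.1,  48.1]), 84.6, [[430.0, -275.0], [478.0, -279.0], [491.0, -140.0], [443.0, -135.0]]), array([ 0.4611, -0.2116,  0.0456]))
tray ((460.5589294433594, -202.0157470703125), (181.25958251953125, 89.92528533935547), 85.07343292236328) 637
bottlecap [ 0.761 -0.021  0.131]
gouge1 [ 0.833 -0.172  0.025]
gouge2 [ 0.65  -0.182  0.015]
plane [ 0.597 -0.009  0.266]
lever [0.549 0.135 0.051]
decoy [ 0.321 -0.159  0.001]
bottlecap [ 0.776 -0.005  0.131]
plane [0.764 0.204 0.033]
plane2 [0.764 0.275 0.029]
plane3 [0.748 0.126 0.034]
lever [0.503 0.102 0.128]
decoy [ 0.321 -0.158  0.007]
```

View pics/c1.png

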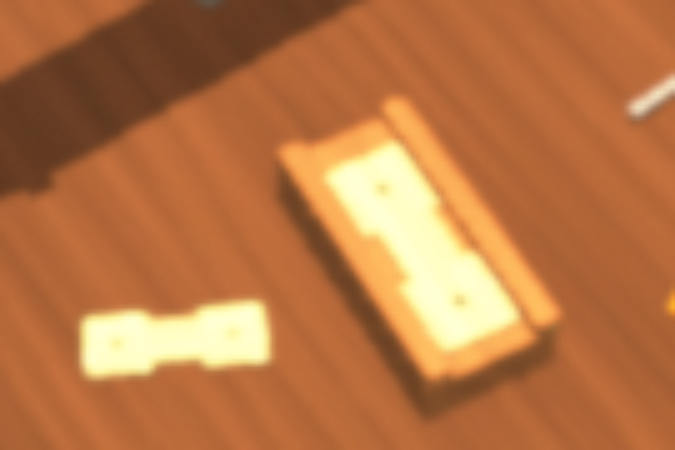

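The crop confirms the choice: the pale, waisted template lies in the groove (both dots visible, 140 x 49 mm measured), and the smaller pale piece on the bench is the decoy. I'll push its far (-y) end towards +y.

```bash
cat >> h.py <<'E'
TY=np.radians(-5.1); U=np.array([-np.sin(TY),np.cos(TY)]); C=np.array([.4615,-.2015])   # tray axis, centre
def tr(s,z): return np.r_[C+s*U,z]
QT=quat(np.pi/2+TY)
E
python3 - <<'E'
from h import *
fingers.grip(0.0,30)
env.movep(tr(-.105,.13),QT)
env.servo_line(tr(-.105,.0432),.12); o=st()
z=.0432+(.0430-o['tcp_pos'][2])
env.servo_line(tr(-.080,z),.05); st()
env.servo_line(tr(-.006,z),.05); o=st()
c=shot('side')
cv2.imwrite('pics/d1.png',cv2.resize(c['pixels'][180:310,190:370],None,fx=4,fy=4))
import pickle;pickle.dump(c,open('c.pkl','wb'))
E
```

```text
t 3.15 [ 0.4528 -0.3063  0.0439] F [ 0.8 -0.4  0.4] g 0.001 0.0
t 3.8 [ 0.4545 -0.2811  0.0424] F [ 0.3 -0.1  0.3] g 0.001 0.0
t 5.43 [ 0.4609 -0.2078  0.0423] F [ 0.7 -0.7  0.6] g 0.001 0.0
```

View pics/d1.png

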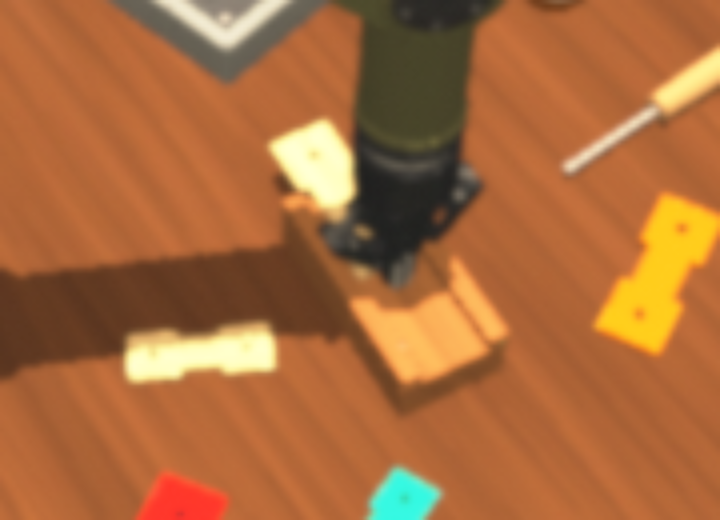

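The template's +y end now sticks out of the tray at crop (310,150), with its wide part over the end. Next I lift, move above the grasp point, and measure the template with both cameras.

```bash
cat >> h.py <<'E'
def tmpl(c,z,near,rad=.16):
    hsv=cv2.cvtColor(c['pixels'],cv2.COLOR_BGR2HSV).astype(int);W=world(c)
    d=np.hypot(W[...,0]-near[0],W[...,1]-near[1])
    m=(abs(hsv[...,0]-26)<8)&(hsv[...,1]>30)&(hsv[...,1]<150)&(hsv[...,2]>170)&(d<rad)&(W[...,2]>z-.012)
    cn=cv2.findContours(m.astype(np.uint8),0,2)[0]; cn=max(cn,key=cv2.contourArea)[:,0]
    P=(ray(c,cn,z)[:,:2]*1000).astype(np.float32); r=cv2.minAreaRect(P); return np.round(r[0],1),np.round(r[1],1),round(r[2],1),np.round(cv2.boxPoints(r)).tolist()
E
python3 - <<'E'
from h import *
env.servo_line(tr(-.012,.0425),.1)
env.servo_line(tr(-.012,.14),.2)
fingers.grip(.80,30)
env.movep(tr(.04,.21),QT)
for n in('scene','side'):
    c=shot(n)
    print(n,tmpl(c,.046,tr(.07,0)[:2]))
c=shot('wrist','w1.png'); print(tmpl(c,.046,tr(.07,0)[:2]))
st()
E
```

```text
scene (array([ 469.7, -127.4]), array([140.3,  49.7]), 84.1, [[438.0, -195.0], [487.0, -200.0], [502.0, -60.0], [452.0, -55.0]])
side (array([812.8, 497.4]), array([115.1, 361.3]), 53.0, [[634.0, 560.0], [923.0, 343.0], [992.0, 435.0], [703.0, 652.0]])
(array([475.8, -68. ]), array([20.7, 49.4]), 85.0, [[450.0, -76.0], [499.0, -80.0], [501.0, -60.0], [452.0, -55.0]])
t 7.62 [ 0.464  -0.1624  0.2088] F [-0.7 -0.4  0.5] g 0.8 0.0
```

View pics/w1.png

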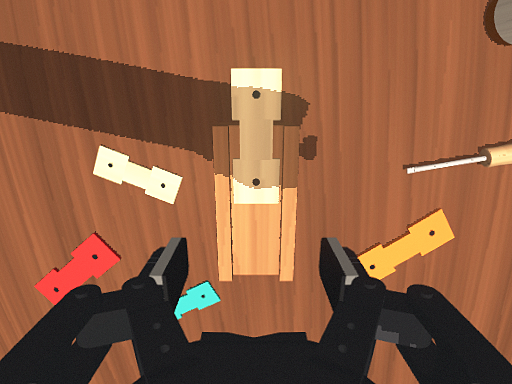

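The wrist view shows the template with its upper end at (256,70-125) over the tray's end (row 126), and the tray clear at rows 205-275. Template centre is (470,-127) mm and the overhang is about 54 mm. I'll grasp 25 mm back from the end.

Run:
```python
from h import *
G=np.array([.4745,-.0825])
env.movep(np.r_[G,.12],QT)
env.servo_line(np.r_[G,.045],.12); o=st()
env.servo_line(np.r_[G,.0376+ .045-o['tcp_pos'][2]],.05); o=st()
c=fingers.grip(.3,40); o=st()
p=o['tcp_pos']
env.servo_line([G[0],G[1],.06],.05); st()
c=shot('side');cv2.imwrite('pics/e1.png',cv2.resize(c['pixels'][160:300,190:370],None,fx=4,fy=4))
```

```text
t 8.95 [ 0.4753 -0.083   0.0459] F [ 0.2 -0.3  0.6] g 0.799 0.0
t 9.27 [ 0.4743 -0.0825  0.0367] F [-0.4  0.2  0.2] g 0.8 0.0
t 9.57 [ 0.4747 -0.0825  0.0371] F [-0.6  0.3  2. ] g 0.564 43.5
t 10.18 [ 0.4746 -0.0825  0.0602] F [-0.4 -0.  -0.8] g 0.566 43.3
```

View pics/e1.png

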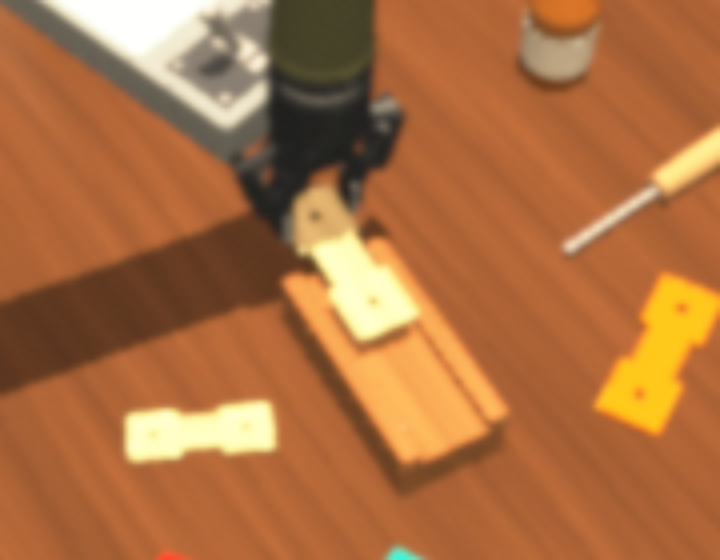

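The template was lifted level, with a grip width of 48 mm. Now I carry it high over the lever to the panel.

```bash
cat >> h.py <<'E'
BY=np.radians(14.1); BX=np.array([np.cos(BY),np.sin(BY)]); BV=np.array([-np.sin(BY),np.cos(BY)]); PC=np.array([.487,.262])
QB=quat(np.pi/2+BY)
E
python3 - <<'E'
from h import *
G=PC+.045*BV
env.servo_line([.4745,-.0825,.22],.25)
env.movep(np.r_[G,.22],QB); 
env.servo_line(np.r_[G,.09],.2)
env.servo_line(np.r_[G,.054],.06); o=st(); z=.054
f0=o['wrist_force'][2]
while z>.0445:
    z-=.001; env.servo_line(np.r_[G,z],.02); o=telemetry.get_obs()
    print(round(o['tcp_pos'][2],4),np.round(o['wrist_force'],1))
    if o['wrist_force'][2]-f0>3: break
c=shot('scene'); print(tmpl(c,.056,PC)); 
cv2.imwrite('pics/f1.png',cv2.resize(c['pixels'][170:310,210:390],None,fx=4,fy=4))
E
```

```text
t 14.02 [0.4761 0.3058 0.054 ] F [0.6 0.4 0.1] g 0.571 43.3
0.0533 [-0.6 -0.  -1.3]
0.052 [-0.2 -0.1 -0.3]
0.0509 [ 0.3 -0.5 -0.6]
0.0499 [ 0.2 -0.3 -0. ]
0.0489 [-0.2  0.3  0.4]
0.0479 [ 0.4  0.4 -0.8]
0.0476 [-2.3 -0.7  4.3]
(array([509.8, 212.4]), array([137.6, 187.2]), 14.7, [[420.0, 286.0], [467.0, 104.0], [600.0, 139.0], [553.0, 320.0]])
```

View pics/f1.png

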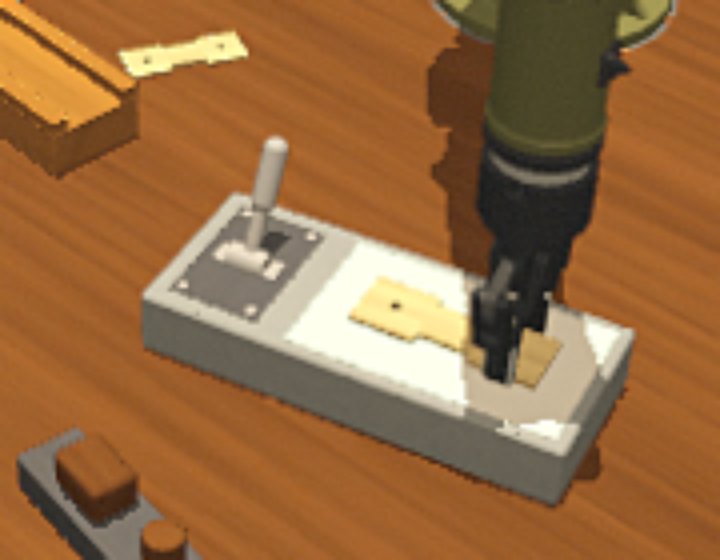

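The template lies on the white panel at crop (450,330), well inside it, and touched down with about 4 N. Now I release, back off, check it, and measure the lever.

Run:
```python
from h import *
G=PC+.045*BV
fingers.grip(.85); env.pause(.2)
env.servo_line(np.r_[G,.06],.04); env.servo_line(np.r_[G,.25],.25)
piv=PC-.16*BV
env.movep(np.r_[piv-.085*BX,.22],quat(BY)); st()
fingers.grip(0,30)
for n in('scene','side'):
    c=shot(n); W=world(c); hsv=cv2.cvtColor(c['pixels'],cv2.COLOR_BGR2HSV).astype(int)
    R=W-np.r_[PC,0]; x=R[...,:2]@BX; y=R[...,:2]@BV
    on=(abs(x)<.065)&(abs(y)<.11)&(abs(W[...,2]-.053)<.012)
    m=on&(hsv[...,1]>28)&(hsv[...,1]<170)&(hsv[...,0]>14)&(hsv[...,0]<36)
    cn=cv2.findContours(m.astype(np.uint8),0,2)[0]
    if cn:
        k=max(cn,key=cv2.contourArea)[:,0]; P=ray(c,k,.056)[:,:2]-PC; Q=np.c_[P@BX,P@BV]*1000
        print(n,'tmpl in panel',np.round(Q.min(0)),np.round(Q.max(0)),'z',np.median(W[...,2][m]))
    D=W-np.r_[piv,0]; lx=D[...,:2]@BX; ly=D[...,:2]@BV
    l=(abs(lx)<.06)&(abs(ly)<.04)&(W[...,2]>.1)&(W[...,2]<.15)
    if l.sum(): print(n,'lever',l.sum(),np.round(lx[l].mean(),4),np.round(ly[l].mean(),4),W[...,2][l].max())
    if n=='scene': cv2.imwrite('pics/g1.png',cv2.resize(c['pixels'][170:310,210:390],None,fx=4,fy=4))
```

```text
t 18.8 [0.4434 0.0869 0.2194] F [-0.3  0.6 -0.2] g 0.852 0.0
scene tmpl in panel [-27. -71.] [30. 72.] z 0.05447422518370447
scene lever 92 -0.0219 0.0033 0.1381963212738649
side tmpl in panel [-30. -71.] [25. 67.] z 0.05445119695089182
side lever 48 -0.0346 -0.0029 0.13628398591013602
```

View pics/g1.png

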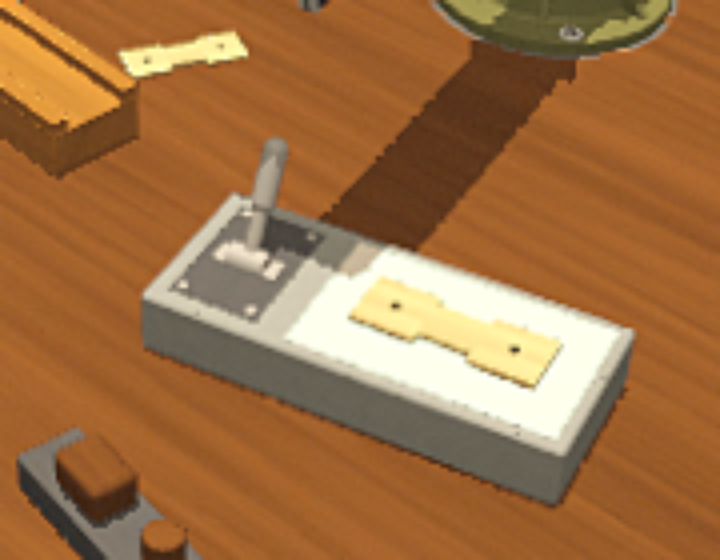

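The template lies flat, lengthwise and wholly on the panel at crop (455,330). The lever leans to -x at (270,160), where expected. Now I push it over with shut fingers.

Run:
```python
from h import *
piv=PC-.16*BV; P=lambda x,z: np.r_[piv+x*BX,z]
env.servo_line(P(-.085,.108),.15); st()
env.servo_line(P(-.055,.108),.06)
x=-.055
while x<.001:
    x+=.008; env.servo_line(P(x,.108),.05); o=telemetry.get_obs(); print(round(x,3),np.round(o['wrist_force'],1))
env.servo_line(P(-.075,.108),.12)
env.servo_line(P(-.075,.23),.2)
env.pause(.3)
c=shot('scene'); W=world(c); D=W-np.r_[piv,0]; lx=D[...,:2]@BX; ly=D[...,:2]@BV
l=(abs(lx)<.06)&(abs(ly)<.04)&(W[...,2]>.1)&(W[...,2]<.15)
print('lever',l.sum(),lx[l].mean(),ly[l].mean()); st()
cv2.imwrite('pics/k1.png',cv2.resize(c['pixels'],(800,600)))
```

```text
t 20.48 [0.4442 0.0863 0.1088] F [-0.   0.3  0.8] g 0.002 0.0
-0.047 [-2.2 -0.7 -0.2]
-0.039 [-2.3  0.1  0.1]
-0.031 [-1.8  0.  -0.3]
-0.023 [ 0.  -0.3  0.1]
-0.015 [-0.4 -0.1  0.1]
-0.007 [-0.6  0.2 -0.4]
0.001 [-0.3 -0.6 -0.9]
lever 64 0.04147027599896753 0.00474885226380822
t 25.18 [0.4529 0.0885 0.2293] F [ 0.8 -0.5  1.4] g 0.0 0.0
```

View pics/k1.png

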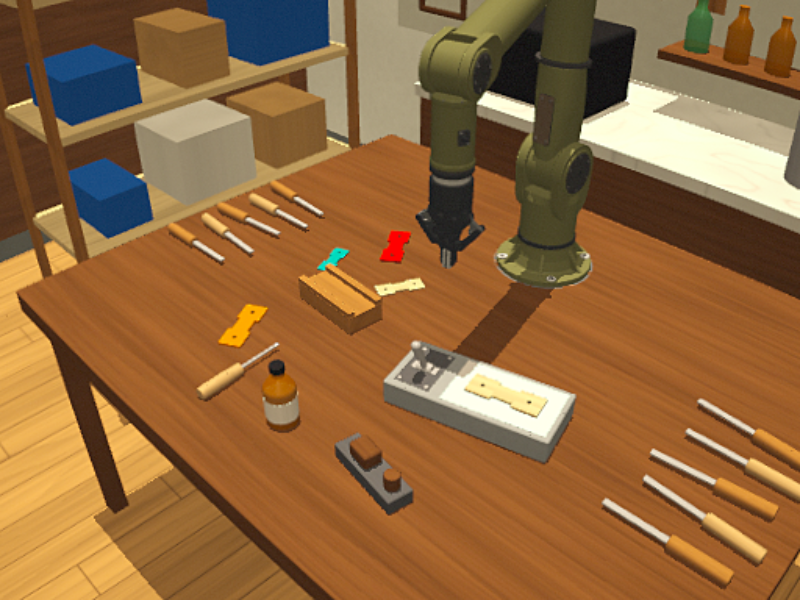

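The lever now leans to +x (tip at (417,347)). The template is on the panel at (507,393), the bottle, gouge and plane haven't moved, and the arm is clear.

```bash
python3 -c "
from h import *
print(ticket.finish_job())"
```

```text
the job is handed in; nothing more can be done
None
```

The job is handed in at about 25 s of the 69 s limit: the template lies flat and lengthwise, wholly on the white panel, the toggle has snapped over to on and stayed there, and the bottle, gouge and plane were not moved.

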